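# Change the desk over to the backup battery

### The arm

A 6-joint arm with a two-finger parallel gripper is mounted at the origin on a cart in front of the work surface, level with it; the furniture and walls round the work are solid. World frame = base frame: x ahead of the robot, y to its left, z up, the work surface at z = 0. Lengths are in m, angles in rad, forces in N, time in s.
With the tool pointing down it reaches from about 0.3 to 0.75 m from the base axis. Payload 8.5 kg.
Tool frame: the origin (TCP) lies where the fingers leave the gripper's body, on its centre line; the fingertips stand 64 mm ahead of it and the grasp point (between the pads) lies 45 mm ahead of it; z points along the fingers, y is the line along which they close (so a half turn about z gives the same grasp; the last joint's range is limited). The gripper opens to 88 mm and grips with 3 to 60 N. Pads are 18 mm wide; open, the fingers measure 123 mm over their backs; the gripper's body (75 mm by 187 mm) begins 45 mm behind the grasp point.
Start: joints at [1.07, 0.381, 1.297, -0, 1.464, -0.215], TCP at [0.155, 0.528, 0.303] pointing down, gripper open.
Joint ranges: [-3.11, 3.11], [-0.89, 2.33], [0.22, 2.48], [-1.42, 4.56], [0.17, 2.85], [-2.88, 2.88]. Speed limits (rad/s): [2.39, 2.39, 3.14, 3.14, 3.14, 3.14].

### API

Orientations are given as a unit quaternion [x, y, z, w].
In Python, from station import arm gives the robot as it stands.
- The arm moves only by the shell command python3 -m jog 'ROWS' [FORCE]. ROWS is JSON, a list of rows, each a list of 3 entries, a list of its own where there are three numbers: the shift along the world's x, y, z each as a share of 300 mm, from -1 to 1, then the turn, a rotation vector about the world's x, y, z each as a share of pi rad, from -1 to 1, then the finger opening in mm, from 0 to 88.1. In form: [[[dx, dy, dz], [ax, ay, az], gripper], ...]. A call has 1 to 5 rows; each row shifts and turns the commanded pose from where the row before left it; what a row does not reach is not made up. A row lasts 1/8 s, in which the tool goes at most 62.5 mm and 10.7 degrees, less where a joint would pass 70% of its speed; a pose out of reach is approached as far as the arm can. A call with a number of a shift or a turn outside -1 to 1 is refused whole. A call with a gripper value outside its range is refused whole. The fingers move at their own pace and stop on an object; FORCE is the grip in N (left out, the last holds). Time passes only in rows, so rows that do not move let the fingers close. It gives the time, the measured TCP pose, the force, the opening and the grip force at its end, in the units of the state.
- arm.sense(): the state, without advancing time (a new reading comes with each control period).
- arm.capture(name): name is "scene" or "side" or "wrist"; returns the picture (420x560x3 uint8, red, green, blue); there is no depth.
- arm.camera_params(name): a dict with "fx", "fy", "cx", "cy" (pixels), "R" (3x3) and "t" (3): a world point X has camera coordinates R X + t; the wrist camera has in their place "hand_eye" (4x4, takes a point from camera to tool coordinates, whose origin is the TCP and whose axes are the flange's). Camera axes: x right, y down, z forward; pixel columns grow to the right and rows downward; lengths in m; the calibration is good to about 2 mm. A picture is of the moment at which its call begins: read the wrist's pose just before it. camera_params takes no time and is no camera call.
- arm.close_job(): hands the job in; it is judged then, once.
The state is a dict: "clock": time; "joints": joint angles; "qvel": joint speeds; "joint_torque": joint torques, N m; "tool_pos": TCP position; "ee_rot": TCP orientation; "wrist_force": force on the tool from outside, world axes, zero at the start; "moment": the same for the moment, N m; "finger_gap": finger opening in m; "finger_force": force on a finger pad.
Only numpy, scipy, OpenCV 4.12 (cv2) and the standard library are available. Lean on these libraries where they do the work, as an engineer would, in place of code of your own. Each camera call takes 0.05 s, during which the arm holds its last target. There are 200 camera calls.

### The job

The desk runs on the mains; change it over to the backup battery at the push-to-turn changeover switch. Press the handle and turn it clockwise from the one-dot mark to off (the ring mark), let it spring up there and leave it at off for at least two seconds so that everything powers down, then press and turn it on to the two-dot mark until it springs up there, and let go. The switch box stands loose on the desk, so do not force the handle: the box and the small things round it must stay where they are.

Things in the scene. Friction and masses are not known exactly. Their poses are not given: they have to be found in the camera images.
- changeover_box: supply changeover switch: square pale-grey enclosure 124 x 124 mm, flat cover 58 mm above the mat, 1.4 kg, standing loose on rubber feet (twisted with over some 0.3 N m it slews round), a dark bar handle on top. Origin at the centre of its underside on the mat, under the handle's turning axis; z up, x towards the off mark (ring), y to its left.
- changeover_handle: push-to-turn handle, turning about the vertical: grip bar 58 mm long, 14 mm thick, 26 mm high on a round skirt 55 mm across that turns and sinks with it. Origin on the axis, 12 mm below the bar's top, 14 mm above the skirt's top, 86 mm above the mat when up; x along the bar to its pointed nose with a white line. A spring holds it up (7 N at first, 12 N at the stop 7.5 mm down).
- handle_nose (a point): top of the handle's pointed end, 34 mm from the axis, level with the bar's top: where the handle points. The handle turns only when pressed over 5 mm. Let go between positions it stays 5 mm low and still turns; at a position it springs up by itself into a notch and turns no further (some 4 degrees of play either way).
- mark_off (a point): small raised ring on the dial plate, 39.5 mm from the axis, 59 mm above the mat: the off position. The true clicks at off and battery lie up to 15 degrees to either side of their marks (both by the same angle, hidden until felt). A fixed collar 65 mm across, its rim 64 mm above the mat, surrounds the skirt.
- box_corner (a point): near left corner of the enclosure (60 mm back from the axis and 60 mm to the left in the box's frame, 30 mm above the mat): shows whether the box has been shifted or slewed
- mark_battery (a point): middle of two raised dots on the dial plate, 60 degrees clockwise of the ring seen from above, 39.5 mm from the axis: the backup battery position. (One single dot 60 degrees anticlockwise of the ring: mains, where the handle starts.)
- earbud_case: pale oval earbud case, 47 x 58 x 25 mm, near the switch; origin at the centre of its underside. To be left alone.
- usb_stick: small grey memory stick, 57 x 18 x 8 mm, near the switch; origin at the centre of its underside. To be left alone.
- led_remote: flat pale remote, 86 x 40 x 8 mm, near the switch; origin at the centre of its underside. To be left alone.
- battery_1: round battery cell standing on end, 14 mm wide, 50 mm high, near the switch; origin at the centre of its underside. To be left alone.
- battery_2: a second such cell standing beside it, near the switch; origin at the centre of its underside. To be left alone.
- mouse: black computer mouse, 120 x 59 x 39 mm, near the switch; origin at the centre of its underside. To be left alone.
There are look-alikes about, which are no part of the job. There is more than one size of the changeover_box; the job needs the largest.

How it is judged:
On the way, in this order (a step that is already met when the one before it is completed fails the run):
1. the handle stands at off, sprung up in its notch, for two seconds (y of handle_nose in the frame of changeover_box between -0.0125 and 0.0125 m and x of handle_nose in the frame of changeover_box above 0.02 m and z of changeover_handle in the frame of changeover_box above 0.0835 m), for 1.8 s.
2. the handle stands at the battery position, sprung up in its notch (y of handle_nose in the frame of changeover_box below -0.0205 m and x of handle_nose in the frame of changeover_box above 0.001 m and z of changeover_handle in the frame of changeover_box above 0.0835 m), for 0.2 s.
At the end, for the whole second after the job is handed in: The handle points to the two-dot mark (within about 20 degrees), has sprung fully up into its notch there (less than 2.5 mm low) and is at rest (all of step 2 and angular speed of changeover_handle below 0.05 rad/s); the robot touches nothing.
It fails at once if the switch box is dragged or slewed by more than 8 mm (distance of any of changeover_box, box_corner from where it was at the start of the episode above 0.008 m).
It fails at once if a small thing beside the switch is shifted by more than 20 mm (distance of any of earbud_case, usb_stick, led_remote, battery_1, battery_2, mouse from where it was at the start of the episode above 0.02 m).
It fails at once if a standing battery cell is knocked over (angle between any of battery_1, battery_2's own z axis and vertical above 0.4 rad).
It also fails if it takes over 69 s, if anything falls off the work surface, if the arm or the gripper's body presses on something with over 40 N, if the wrist force passes 120 N, or if a joint passes its speed limit or range.

## Working session

There is one attempt and no reset: what is moved stays moved. The work goes in short steps, Python scripts to look and compute and a shell command to move; the robot and the scene stay as the last step left them, time stands still between calls to the robot, and variables do not carry over. Pictures are saved under pics/ and viewed, at most 10 in all, crops included, and the job is handed in when it is done.

```bash
mkdir -p pics; ls; python3 - <<'E'
from station import arm
import cv2,json
for n in ["scene","side"]:
    im=arm.capture(n); cv2.imwrite(f"pics/{n}0.png",im[:,:,::-1])
    p=arm.camera_params(n); print(n,{k:(v.tolist() if hasattr(v,'tolist') else v) for k,v in p.items()})
print(arm.camera_params("wrist")); print(arm.sense())
E
```

```text
pics
scene {'fx': 481.17005842962936, 'fy': 481.17005842962936, 'cx': 283.61755065565524, 'cy': 216.69019994106415, 'R': [[0.7565429757040121, -0.6538250145129125, 0.012473023294633739], [-0.34282163289078654, -0.41277817097776043, -0.8438527771989315], [0.5568806460409749, 0.6341348689052232, -0.5364297848773333]], 't': [-0.3134800449693469, 0.2969453473212653, 0.8597665450816948]}
side {'fx': 417.226030239141, 'fy': 417.226030239141, 'cx': 273.3304472848847, 'cy': 211.85183923685486, 'R': [[0.9619545043097021, -0.2731734959358384, -0.004446656774226079], [-0.1539720342016124, -0.5286094558250451, -0.8347841972007896], [0.22569037268366762, 0.8037090794127824, -0.5505593259108096]], 't': [-0.4603661406895186, 0.20647076739733045, 0.7409217327986659]}
{'fx': 328.46200275245303, 'fy': 328.46200275245303, 'cx': 276.7379957456699, 'cy': 208.11714069529435, 'hand_eye': array([[-2.27189666e-04, -9.66823196e-01, -2.55446385e-01,
         6.47251489e-02],
       [ 9.99999971e-01, -2.41163901e-04,  2.33833565e-05,
        -3.21872439e-04],
       [-8.42120181e-05, -2.55446372e-01,  9.66823223e-01,
        -8.34963944e-02],
       [ 0.00000000e+00,  0.00000000e+00,  0.00000000e+00,
         1.00000000e+00]])}
{'clock': 0.1, 'joints': array([ 1.06968571e+00,  3.81125416e-01,  1.29813194e+00, -3.88202350e-05,
        1.46360480e+00, -2.15291597e-01]), 'qvel': array([ 0.00148862, -0.00160544, -0.00263976,  0.0006954 , -0.00237852,
       -0.00130765]), 'joint_torque': array([ 5.01530740e-03, -4.38651466e+01, -2.24912989e+01,  7.15543935e-02,
        3.41564126e-02, -9.43729992e-05]), 'tool_pos': array([0.15499279, 0.52753794, 0.30221907]), 'ee_rot': array([ 1.42421468e-01,  9.89805901e-01, -6.01227522e-04, -2.04464588e-04]), 'wrist_force': array([0.1383477 , 0.25561636, 0.24644404]), 'moment': array([-0.05278578, -0.00878304, -0.02536078]), 'finger_force': 0.0, 'finger_gap': 0.0882994254111771}
```

View pics/scene0.png

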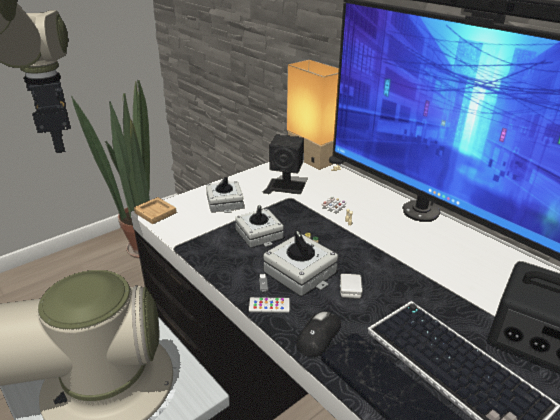

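View pics/side0.png

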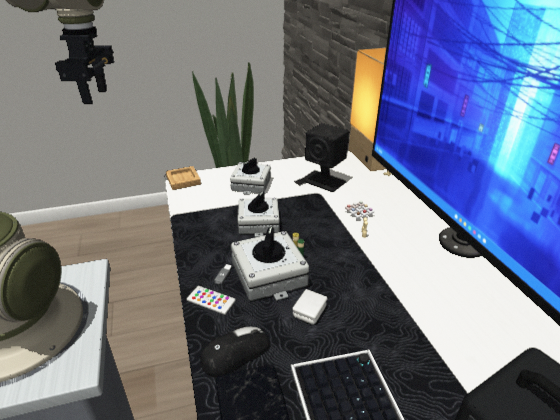

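The largest box sits at scene (300,262) and side (270,263). The remote, stick, mouse and case are in front of and beside it, and the cells are behind it at side (297,240). Next I'll zoom in and triangulate roughly.

```bash
cat > h.py <<'E'
import numpy as np
from station import arm
from scipy.spatial.transform import Rotation as Rn
def cam(n,s=None):
    p=arm.camera_params(n)
    K=np.array([[p['fx'],0,p['cx']],[0,p['fy'],p['cy']],[0,0,1]])
    if n=="wrist":
        s=s or arm.sense(); T=np.eye(4);T[:3,:3]=Rn.from_quat(s['ee_rot']).as_matrix();T[:3,3]=s['tool_pos']
        M=np.linalg.inv(T@np.array(p['hand_eye']));return K,M[:3,:3],M[:3,3]
    return K,np.array(p['R']),np.array(p['t'])
def ray(c,uv,z):
    K,R,t=c; o=-R.T@t; d=R.T@np.linalg.solve(K,[*uv,1]); return o+d*(z-o[2])/d[2]
def proj(c,X):
    K,R,t=c; x=K@(R@np.array(X)+t); return x[:2]/x[2]
E
python3 - <<'E'
from h import *
import cv2
a=cv2.imread("pics/scene0.png")[215:315,245:375]; b=cv2.imread("pics/side0.png")[215:315,215:345]
cv2.imwrite("pics/z.png",np.vstack([cv2.resize(x,(390,300),interpolation=cv2.INTER_CUBIC) for x in (a,b)]) if 0 else np.hstack([cv2.resize(x,(400,308),interpolation=cv2.INTER_CUBIC) for x in (a,b)]))
for n,uv in (("scene",(301,258)),("side",(269,255))): print(n,ray(cam(n),uv,.062))
E
```

```text
scene [ 0.45622686 -0.00973434  0.062     ]
side [ 0.46936932 -0.00262271  0.062     ]
```

View pics/z.png

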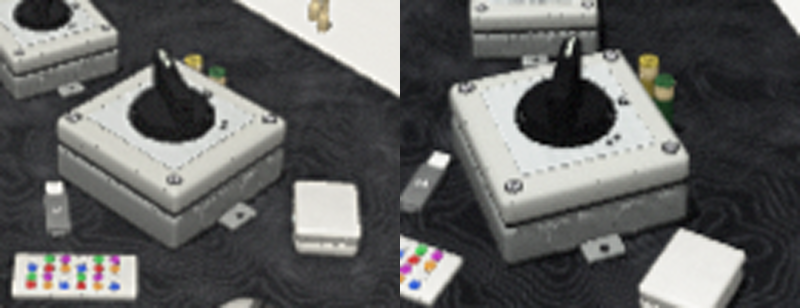

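```bash
python3 -m jog '[[[0.103,-0.178,0],[0,0,0],88],[[0.103,-0.178,0],[0,0,0],88],[[0.103,-0.178,0],[0,0,0],88],[[0.103,-0.178,0],[0,0,0],88],[[0.103,-0.178,0],[0,0,0],88]]'; python3 -m jog '[[[0.103,-0.178,0],[0,0,0],88],[[0.103,-0.178,0],[0,0,0],88],[[0.103,-0.178,0],[0,0,0],88],[[0.103,-0.178,0],[0,0,0],88],[[0.103,-0.178,0],[0,0,0],88]]'; python3 -m jog '[[[0,0,0],[0,0,0],88],[[0,0,0],[0,0,0],88]]'
python3 - <<'E'
from h import *
import cv2,pickle
s=arm.sense();im=arm.capture("wrist")
cv2.imwrite("pics/w1.png",im[:,:,::-1]);pickle.dump(s,open("s1.pkl","wb"));print(s['tool_pos'],s['joints'])
E
```

```text
clock: 0.72
tool_pos: [0.31, 0.2589, 0.3027]
ee_rot: [0.142, 0.99, -0.0, 0.0]
wrist_force: [0.5, -0.2, 0.7]
finger_gap: 0.0883
finger_force: 0.0
clock: 1.35
tool_pos: [0.4646, -0.0084, 0.3026]
ee_rot: [0.143, 0.99, 0.0, -0.0]
wrist_force: [0.4, 0.0, -0.9]
finger_gap: 0.0879
finger_force: 0.0
clock: 1.6
tool_pos: [0.4636, -0.006, 0.3024]
ee_rot: [0.143, 0.99, 0.0, -0.001]
wrist_force: [-0.3, 0.5, -0.6]
finger_gap: 0.088
finger_force: 0.0
[ 0.4636499  -0.00602102  0.30241625] [-2.69256532e-01  2.29727586e-01  1.52247720e+00  1.83945747e-04
  1.39056640e+00 -1.55395954e+00]
```

View pics/w1.png

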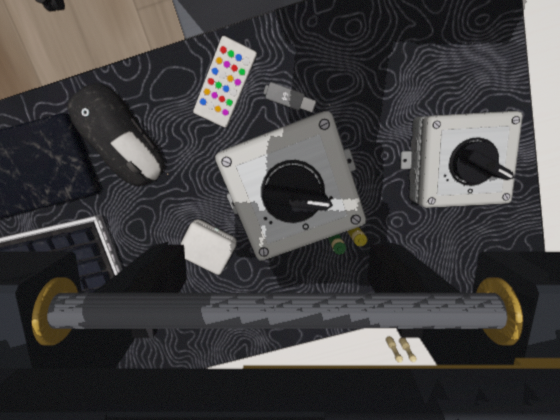

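Wrist view: box screws at (226,160), (324,124), (361,212) and (263,252). The ring is at (306,227), the two dots near (268,220), and the white nose line ends near (331,203). The cells are at (359,237) and (338,246).

```bash
python3 - <<'E'
from h import *
import cv2,pickle
s=pickle.load(open("s1.pkl","rb"));c=cam("wrist",s)
im=cv2.imread("pics/w1.png")
sc=[ray(c,u,.058)[:2] for u in [(226,160),(324,124),(361,212),(263,252)]]
ctr=np.mean(sc,0);print("screws",np.round(sc,4).tolist(),"ctr",ctr)
ring=ray(c,(306,227),.059)[:2];d=ring-ctr;print("ring",ring,np.linalg.norm(d),"yaw",np.degrees(np.arctan2(d[1],d[0])))
for i in range(4):
    e=sc[(i+1)%4]-sc[i];print("edge yaw",np.degrees(np.arctan2(e[1],e[0])),np.linalg.norm(e))
n=ray(c,(331,203),.098)[:2];d=n-ctr;print("nose",n,np.linalg.norm(d),np.degrees(np.arctan2(d[1],d[0])))
b=ray(c,(268,220),.059)[:2]-ctr;print("bat",np.linalg.norm(b),np.degrees(np.arctan2(b[1],b[0])))
# white line pixels on handle
w=np.zeros(im.shape[:2],bool);w[190:215,290:334]=1
m=w&(im.min(2)>150);n_,l,st,ce=cv2.connectedComponentsWithStats(m.astype(np.uint8));print(st.tolist(),ce.tolist())
tx=Rn.from_quat(s['ee_rot']).as_matrix();print("tool y yaw",np.degrees(np.arctan2(tx[1,1],tx[0,1])))
# skirt: dark ellipse centre
for x in ((359,237),(338,246)):print("cell",ray(c,x,.05))
cv2.imwrite("pics/z2.png",cv2.resize(im[150:260,215:375],(800,550),interpolation=cv2.INTER_CUBIC))
E
```

```text
screws [[0.4226, -0.0468], [0.4165, 0.0552], [0.513, 0.0702], [0.5267, -0.0402]] ctr [0.46970461 0.00960097]
ring [0.51227532 0.01126422] 0.04260318493403865 yaw 2.237421347655397
edge yaw 93.42001299033757 0.10222303339659561
edge yaw 8.795854907662966 0.0975922302902422
edge yaw -82.88416456095081 0.11122111859986457
edge yaw -176.373230844208 0.10433291864484963
nose [0.4834776  0.03892558] 0.032397962547488716 64.84181231667775
bat 0.04182578460156542 -54.92072959575108
[[0, 0, 560, 420, 235111], [328, 199, 6, 12, 29], [308, 201, 21, 5, 60]] [[279.48377149516614, 209.50212878172437], [331.86206896551727, 205.20689655172413], [317.78333333333336, 203.23333333333332]]
tool y yaw 73.6061595446871
cell [0.54251486 0.06333418 0.05      ]
cell [0.54619749 0.0390586  0.05      ]
```

View pics/z2.png

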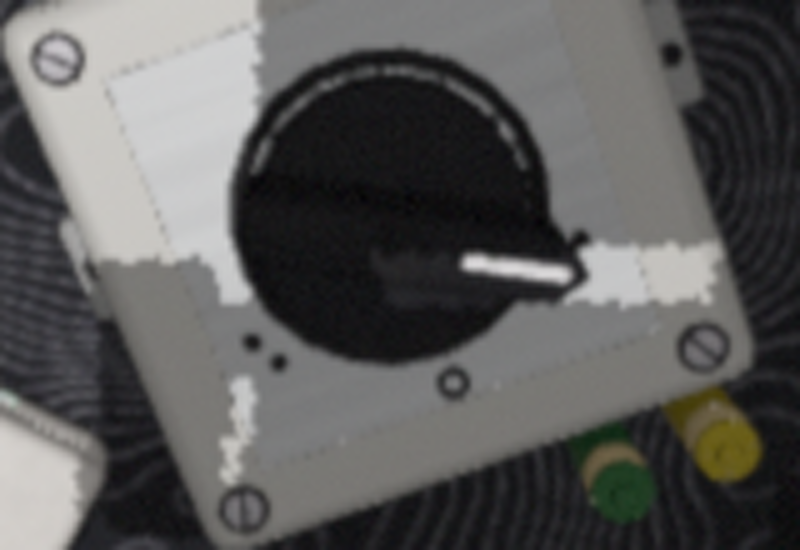

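Refined from the zoom: screws (226.4,161.6), (355.4,219.4) and (263.8,251.8), ring (305.6,226.4), dots (268,220.4), nose tip (332,204.4), collar centre (293.2,191.2).

```bash
python3 - <<'E'
from h import *
import pickle
s=pickle.load(open("s1.pkl","rb"));c=cam("wrist",s)
sc=[ray(c,u,.058)[:2] for u in [(226.4,161.6),(324,124),(355.4,219.4),(263.8,251.8)]]
Y=lambda d:(round(float(np.linalg.norm(d)),4),round(float(np.degrees(np.arctan2(d[1],d[0]))),1))
print(np.round(sc,4).tolist(),[Y(sc[(i+1)%4]-sc[i]) for i in range(4)])
ctr=np.mean(sc,0);col=ray(c,(293.2,191.2),.064)[:2];print(ctr,col)
for k in (ctr,col):
  for n,u,z in (("ring",(305.6,226.4),.059),("dots",(268,220.4),.059),("dot1",(331,198),.059),("nose",(332.2,204.4),.098)):print(n,Y(ray(c,u,z)[:2]-k))
print("line",Y(ray(c,(330,204.4),.098)[:2]-ray(c,(308,202.4),.098)[:2]))
for n in("scene","side"):
  C=cam(n)
  print(n,proj(C,[*ctr,.064]))
E
```

```text
[[0.4242, -0.0469], [0.4165, 0.0552], [0.5191, 0.0628], [0.5268, -0.0393]] [(0.1025, 94.3), (0.1029, 4.2), (0.1024, -85.7), (0.1028, -175.8)]
[0.47165694 0.00795253] [0.47066708 0.00879423]
ring (0.04, 4.4)
dots (0.0397, -55.5)
dot1 (0.0401, 63.6)
nose (0.0344, 67.1)
ring (0.0409, 3.1)
dots (0.041, -55.0)
dot1 (0.0398, 61.8)
nose (0.034, 65.0)
line (0.02, 68.3)
scene [300.76120809 251.00706057]
side [268.6864978  250.70274717]
```

```bash
python3 -m jog '[[[0.0027,0.0046,0],[0,0,-0.0542],88],[[0.0027,0.0046,0],[0,0,-0.0542],88],[[0.0027,0.0046,0],[0,0,-0.0542],88],[[0.0027,0.0046,0],[0,0,-0.0542],88],[[0.0027,0.0046,0],[0,0,-0.0542],88]]'; python3 -m jog '[[[0.0027,0.0046,0],[0,0,-0.0542],88],[[0.0027,0.0046,0],[0,0,-0.0542],88],[[0.0027,0.0046,0],[0,0,-0.0542],88],[[0.0027,0.0046,0],[0,0,-0.0542],88],[[0.0027,0.0046,0],[0,0,-0.0542],88]]'; python3 -m jog '[[[0,0,-0.1],[0,0,0],70],[[0,0,-0.1],[0,0,0],60],[[0,0,-0.1],[0,0,0],50],[[0,0,-0.05],[0,0,0],50],[[0,0,0],[0,0,0],50]]'
python3 - <<'E'
from h import *
import cv2
s=arm.sense();im=arm.capture("wrist");im2=arm.capture("side")
R=Rn.from_quat(s['ee_rot']).as_matrix();print(s['tool_pos'],s['joints'],"tooly",np.degrees(np.arctan2(R[1,1],R[0,1])),s['moment'],s['finger_gap'])
cv2.imwrite("pics/w2.png",np.hstack([cv2.resize(im[:,:,::-1],(400,300)),cv2.resize(np.ascontiguousarray(im2[190:310,190:350,::-1]),(400,300))]))
E
```

```text
clock: 2.28
tool_pos: [0.4675, 0.0021, 0.303]
ee_rot: [0.54, 0.842, 0.0, 0.0]
wrist_force: [0.1, -0.2, -0.5]
finger_gap: 0.088
finger_force: 0.0
clock: 2.9
tool_pos: [0.4715, 0.009, 0.303]
ee_rot: [0.839, 0.544, 0.0, -0.0]
wrist_force: [0.2, -0.4, 0.7]
finger_gap: 0.0879
finger_force: 0.0
clock: 3.52
tool_pos: [0.4714, 0.0087, 0.1973]
ee_rot: [0.838, 0.546, -0.001, -0.001]
wrist_force: [-0.2, 0.7, 0.2]
finger_gap: 0.05
finger_force: 0.0
[0.47138668 0.00872252 0.1973236 ] [-2.33404605e-01  3.60579623e-01  1.67481609e+00  8.15179128e-05
  1.10821421e+00  1.82437521e-01] tooly -23.828104149822007 [-0.15052557  0.10054442 -0.02130778] 0.04995865825594506
```

View pics/w2.png

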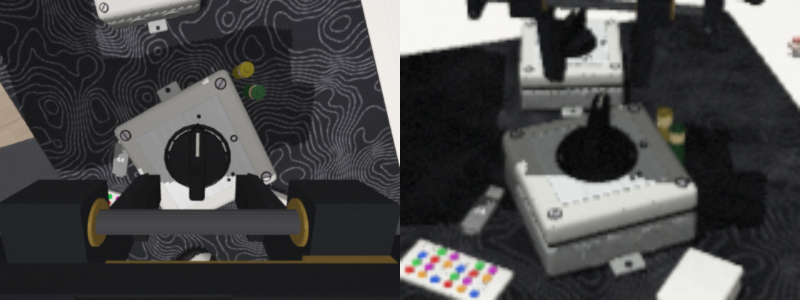

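The bar is vertical and centred (column 197 of 400) between the fingers. Now I'll descend, leaving the tips just above the skirt, and close lightly.

```bash
python3 -m jog '[[[0,-0.001,-0.06],[0,0,0],40],[[0,-0.001,-0.06],[0,0,0],30],[[0,0,-0.06],[0,0,0],24],[[0,0,-0.01],[0,0,0],20],[[0,0,0],[0,0,0],20]]' 8; python3 -m jog '[[[0,0,0],[0,0,0],10],[[0,0,0],[0,0,0],10],[[0,0,0],[0,0,0],10]]' 8;  python3 -c "
from h import *
s=arm.sense();print(s['tool_pos'],s['wrist_force'],s['moment'],s['finger_gap'],s['finger_force'])"
```

```text
clock: 4.25
tool_pos: [0.4724, 0.007, 0.1415]
ee_rot: [0.838, 0.545, 0.0, 0.0]
wrist_force: [0.1, -0.0, -0.8]
finger_gap: 0.0198
finger_force: 0.0
clock: 4.62
tool_pos: [0.4712, 0.0074, 0.1415]
ee_rot: [0.838, 0.545, -0.001, -0.001]
wrist_force: [-5.7, 3.1, 5.7]
finger_gap: 0.0137
finger_force: 8.0
[0.47116064 0.00743923 0.1414677 ] [-5.73719647  3.11353191  5.72272028] [ 0.38347463  1.15610396 -0.00579707] 0.013670244527810706 8.000257189851254
```

```bash
python3 -m jog '[[[-0.003,0.0013,0],[0,0,0],10],[[0,0,0],[0,0,0],10]]' 8;  python3 -m jog '[[[0,0,-0.01],[0,0,0],10],[[0,0,0],[0,0,0],10]]' 8;
```

```text
clock: 4.88
tool_pos: [0.4708, 0.0076, 0.1415]
ee_rot: [0.838, 0.545, -0.0, -0.0]
wrist_force: [-4.9, 3.0, 5.8]
finger_gap: 0.0141
finger_force: 8.0
clock: 5.12
tool_pos: [0.4709, 0.0075, 0.1384]
ee_rot: [0.838, 0.545, -0.0, -0.0]
wrist_force: [-4.6, 2.2, 7.7]
finger_gap: 0.0145
finger_force: 8.0
```

```bash
python3 -m jog '[[[-0.003,0.0013,-0.01],[0,0,0],10],[[0,0,0],[0,0,0],10]]' 8;  python3 -m jog '[[[0,0,-0.01],[0,0,0],10],[[0,0,0],[0,0,0],10]]' 8;python3 -m jog '[[[0,0,-0.006],[0,0,0],10],[[0,0,0],[0,0,0],10]]' 8;
```

```text
clock: 5.38
tool_pos: [0.4705, 0.0077, 0.1357]
ee_rot: [0.838, 0.545, 0.001, 0.0]
wrist_force: [-2.7, 0.9, 9.2]
finger_gap: 0.014
finger_force: 8.0
clock: 5.62
tool_pos: [0.4705, 0.0077, 0.1328]
ee_rot: [0.838, 0.545, 0.001, 0.0]
wrist_force: [-3.8, 1.0, 9.4]
finger_gap: 0.0139
finger_force: 8.0
clock: 5.88
tool_pos: [0.4705, 0.0077, 0.1311]
ee_rot: [0.838, 0.545, 0.001, 0.0]
wrist_force: [-3.1, 0.7, 11.0]
finger_gap: 0.0137
finger_force: 8.0
```

```bash
cat > st.py <<'E'
from h import *
s=arm.sense();R=Rn.from_quat(s['ee_rot']).as_matrix()
print("tooly %.1f"%np.degrees(np.arctan2(R[1,1],R[0,1])),"bar %.1f"%(np.degrees(np.arctan2(R[1,1],R[0,1]))+90),s['tool_pos'].round(4),"M",s['moment'].round(3),"F",s['wrist_force'].round(1),s['finger_gap'].round(4))
E
python3 -m jog '[[[0,0,-0.002],[0,0,-0.02],10],[[0,0,0],[0,0,-0.02],10],[[0,0,0],[0,0,-0.02],10],[[0,0,0],[0,0,0],10]]' 8 >/dev/null;python3 st.py
```

```text
Traceback (most recent call last):
  File "st.py", line 3, in <module>
    print("tooly %.1f"%np.degrees(np.arctan2(R[1,1],R[0,1])),"bar %.1f"%(np.degrees(np.arctan2(R[1,1],R[0,1]))+90),s['tool_pos'].round(4),"M",s['moment'].round(3),"F",s['wrist_force'].round(1),s['finger_gap'].round(4))
                                                                                                                                                                                                 ^^^^^^^^^^^^^^^^^^^^^
AttributeError: 'float' object has no attribute 'round'
```

```bash
sed -i "s/s\['finger_gap'\].round(4)/round(s['finger_gap'],4)/" st.py;python3 st.py
```

```text
tooly -34.8 bar 55.2 [0.4705 0.0078 0.1306] M [ 0.29   0.823 -0.005] F [-4.1  1.4 11.8] 0.014
```

```bash
python3 -m jog '[[[0,0,0],[0,0,-0.035],10],[[0,0,0],[0,0,-0.035],10],[[0,0,0],[0,0,-0.035],10],[[0,0,0],[0,0,-0.03],10],[[0,0,0],[0,0,0],10]]' 8 >/dev/null;python3 st.py
python3 -m jog '[[[0,0,0.01],[0,0,0],16],[[0,0,0.01],[0,0,0],16],[[0,0,0.006],[0,0,0],16],[[0,0,0],[0,0,0],16]]' 8 ;python3 st.py
python3 - <<'E'
from h import *
import cv2
im=arm.capture("wrist");im2=arm.capture("side")
cv2.imwrite("pics/w3.png",np.hstack([cv2.resize(im[:,:,::-1],(400,300)),cv2.resize(np.ascontiguousarray(im2[190:310,190:350,::-1]),(400,300))]))
E
```

```text
tooly -59.1 bar 30.9 [0.4705 0.0079 0.1306] M [ 0.395  0.854 -0.016] F [-5.2  1.2 11.4] 0.0135
clock: 7.5
tool_pos: [0.4704, 0.0076, 0.1372]
ee_rot: [0.964, 0.267, 0.0, 0.0]
wrist_force: [-0.1, -0.5, -0.0]
finger_gap: 0.0159
finger_force: 0.0
tooly -59.0 bar 31.0 [0.4704 0.0076 0.1372] M [-0.074  0.13  -0.047] F [-0.1 -0.5 -0. ] 0.0159
```

View pics/w3.png

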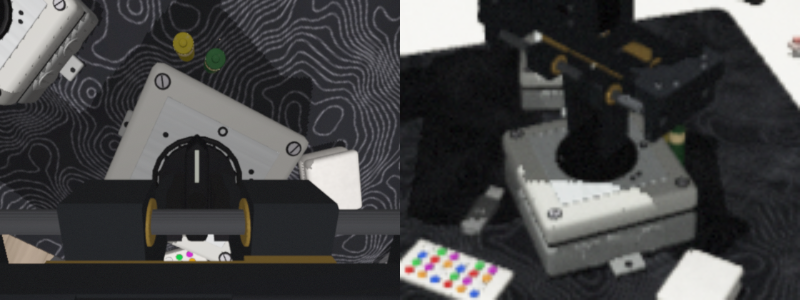

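The handle follows: the nose is at (197,150) with the ring at (222,131) to its right. I'll keep turning with loose fingers and no downward load until it clicks.

```bash
python3 -m jog '[[[0,0,0],[0,0,-0.03],15],[[0,0,0],[0,0,-0.03],15],[[0,0,0],[0,0,0],15]]' 5 >/dev/null;python3 st.py
python3 -m jog '[[[0,0,0],[0,0,-0.02],15],[[0,0,0],[0,0,0],15]]' 5 >/dev/null;python3 st.py
python3 -m jog '[[[0,0,0],[0,0,-0.02],15],[[0,0,0],[0,0,0],15]]' 5 >/dev/null;python3 st.py
python3 - <<'E'
from h import *
import cv2
im=arm.capture("wrist")
cv2.imwrite("pics/w4.png",im[:,:,::-1])
p=np.argwhere(im[180:290,240:320].min(2)>120)
E
```

```text
tooly -69.8 bar 20.2 [0.4701 0.0078 0.1371] M [0.253 0.312 0.056] F [-1.1  1.5  0.9] 0.0147
tooly -73.3 bar 16.7 [0.4704 0.0077 0.1371] M [0.222 0.263 0.037] F [0.4 1.4 0.9] 0.015
tooly -76.9 bar 13.1 [0.4702 0.0078 0.1371] M [0.383 0.387 0.009] F [-2.1  3.1  0.1] 0.0151
```

```bash
cat > ln.py <<'E'
from h import *
import cv2,sys
def line(im):
    m=np.zeros(im.shape[:2],np.uint8); m[190:262,240:315]=(im[190:262,240:315].min(2)>110)
    n,l,st,ce=cv2.connectedComponentsWithStats(m)
    out=[]
    for i in range(1,n):
        if st[i,4]>60:
            p=np.argwhere(l==i)[:,::-1].astype(np.float32); r=cv2.minAreaRect(p)
            v=cv2.fitLine(p,cv2.DIST_L2,0,.01,.01).ravel()
            out.append((st[i].tolist(),ce[i].round(1).tolist(),"tilt %.1f"%np.degrees(np.arctan(v[0]/v[1]))))
    return out
if __name__=="__main__":
    if len(sys.argv)>1:
        for f in sys.argv[1:]:
            a=cv2.imread(f)
            if "w3" in f: a=cv2.resize(np.ascontiguousarray(a[:,:400]),(560,420))
            print(f,line(a))
    else: print(line(arm.capture("wrist")))
E
python3 ln.py pics/w3.png pics/w4.png
```

```text
pics/w3.png [([240, 190, 25, 10, 119], [248.0, 192.6], 'tilt -77.5'), ([287, 190, 28, 13, 146], [305.0, 193.6], 'tilt 72.7'), ([273, 210, 5, 46, 225], [275.0, 232.4], 'tilt 0.0')]
pics/w4.png [([240, 190, 30, 11, 136], [249.0, 192.8], 'tilt -78.2'), ([274, 190, 41, 13, 176], [303.2, 193.1], 'tilt 79.1'), ([268, 214, 9, 47, 274], [272.2, 236.5], 'tilt 3.9')]
```

The line is 4 px lower in the image, which matches a 5 mm rise, and it lags the tool by 3.9°. So it clicked at a bar yaw of about 17°. I'll open the fingers, wait and verify.

```bash
python3 -m jog '[[[0,0,0],[0,0,0],30],[[0,0,0],[0,0,0],30],[[0,0,0],[0,0,0],30],[[0,0,0],[0,0,0],30],[[0,0,0],[0,0,0],30]]' >/dev/null;python3 st.py; python3 ln.py
python3 -m jog '[[[0,0,0.03],[0,0,0],30],[[0,0,0.03],[0,0,0],30],[[0,0,0.04],[0,0,0],30],[[0,0,0],[0,0,0],30],[[0,0,0],[0,0,0],30]]' >/dev/null
python3 - <<'E'
from h import *
import cv2
im=arm.capture("wrist");im2=arm.capture("side")
cv2.imwrite("pics/w5f.png",im[:,:,::-1]);cv2.imwrite("pics/side5.png",im2[:,:,::-1])
cv2.imwrite("pics/w5.png",np.hstack([cv2.resize(im[:,:,::-1],(400,300)),cv2.resize(np.ascontiguousarray(im2[190:310,190:350,::-1]),(400,300))]))
E
python3 st.py
```

```text
tooly -77.0 bar 13.0 [0.4704 0.0076 0.1372] M [-0.054  0.14   0.02 ] F [-1.   0.9 -0.4] 0.03
[([240, 190, 30, 11, 138], [249.0, 192.8], 'tilt -78.3'), ([272, 190, 43, 13, 192], [302.8, 193.3], 'tilt 79.0'), ([268, 214, 8, 47, 273], [271.5, 236.8], 'tilt 3.8')]
tooly -77.0 bar 13.0 [0.4702 0.0077 0.1669] M [-0.042  0.13   0.069] F [ 0.1  0.1 -0.1] 0.0298
```

View pics/w5.png

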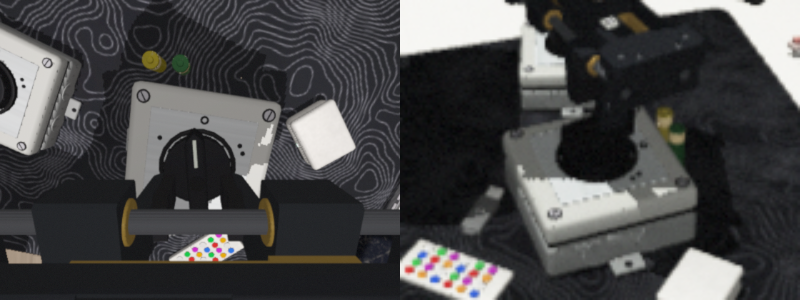

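```bash
python3 -m jog '[[[0,0,0],[0,0,0.0217],30],[[0,0,0],[0,0,0],30],[[0,0,0],[0,0,0],30],[[0,0,0],[0,0,0],30],[[0,0,0],[0,0,0],30]]'>/dev/null; python3 -m jog '[[[0,0,0],[0,0,0],30],[[0,0,0],[0,0,0],30],[[0,0,0],[0,0,0],30],[[0,0,0],[0,0,0],30],[[0,0,0],[0,0,0],30]]' >/dev/null
python3 - <<'E'
from h import *
import cv2
s=arm.sense();im=arm.capture("wrist");c=cam("wrist",s);print(s['clock'])
cv2.imwrite("pics/w6.png",im[:,:,::-1])
g=cv2.cvtColor(im,cv2.COLOR_RGB2GRAY)
m=np.zeros(g.shape,np.uint8);m[180:260,262:285]=g[180:260,262:285]>110
n,l,st,ce=cv2.connectedComponentsWithStats(m)
Y=lambda d:(round(float(np.linalg.norm(d)),4),round(float(np.degrees(np.arctan2(d[1],d[0]))),1))
for i in range(1,n):
    if st[i,4]>40:
        p=np.argwhere(l==i);a=p[p[:,0]<=p[:,0].min()+1].mean(0)[::-1];b=p[p[:,0]>=p[:,0].max()-1].mean(0)[::-1]
        for z in(.098,.093):
            A=ray(c,a,z)[:2];B=ray(c,b,z)[:2];print(i,a,b,z,"line",Y(A-B),"outer rel ctr",Y(A-[.4716,.0080]))
print("exp ring px",proj(c,[.4716+.0395*np.cos(.075),.0080+.0395*np.sin(.075),.059]))
cv2.imwrite("pics/z6.png",cv2.resize(im[130:270,170:390,::-1],(770,490),interpolation=cv2.INTER_CUBIC))
E
```

```text
11.175
3 [276.    196.625] [275.5 233.5] 0.098 line (0.0185, 16.1) outer rel ctr (0.0296, 16.6)
3 [276.    196.625] [275.5 233.5] 0.093 line (0.0191, 16.1) outer rel ctr (0.0285, 16.6)
exp ring px [290.5718874  166.94348638]
```

View pics/z6.png

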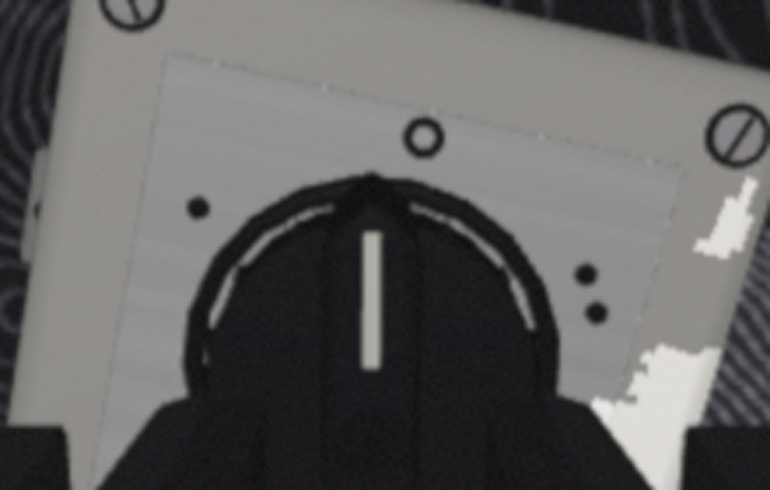

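The ring is at (291,169), within 2 px of its expected place, so the box hasn't moved. The handle stands 12° short of the ring in its notch, and more than 2 s have passed. Now the second leg.

```bash
python3 -m jog '[[[0,0,-0.04],[0,0,0],24],[[0,0,-0.04],[0,0,0],20],[[0,0,-0.018],[0,0,0],18],[[0,0,0],[0,0,0],10],[[0,0,0],[0,0,0],10]]' 8 >/dev/null; python3 st.py
python3 -m jog '[[[0,0,-0.01],[0,0,0],10],[[0,0,-0.008],[0,0,0],10],[[0,0,-0.005],[0,0,0],10],[[0,0,0],[0,0,0],10]]' 8 >/dev/null; python3 st.py
```

```text
tooly -73.1 bar 16.9 [0.4698 0.0079 0.137 ] M [-0.01   0.03   0.024] F [  0.3   0.9 -13. ] 0.0137
tooly -73.1 bar 16.9 [0.4702 0.0078 0.1318] M [ 0.391  0.961 -0.017] F [-3.6  2.   8.8] 0.014
```

```bash
python3 -m jog '[[[0,0,-0.004],[0,0,0],10],[[0,0,0],[0,0,0],10]]' 8 >/dev/null; python3 st.py
python3 -m jog '[[[0,0,0],[0,0,-0.015],10],[[0,0,0],[0,0,-0.02],10],[[0,0,0],[0,0,0],10]]' 8 >/dev/null; python3 st.py
```

```text
tooly -73.1 bar 16.9 [0.4703 0.0078 0.1307] M [0.321 0.951 0.005] F [-3.9  0.5  8.9] 0.014
tooly -79.5 bar 10.5 [0.4703 0.0078 0.1307] M [ 0.347  0.915 -0.016] F [-3.9  1.8  9.6] 0.0136
```

```bash
python3 -m jog '[[[0,0,-0.003],[0,0,0],10],[[0,0,0],[0,0,-0.02],10],[[0,0,0],[0,0,0],10]]' 8 >/dev/null; python3 st.py; python3 ln.py
python3 -m jog '[[[0,0,0],[0,0,-0.02],10],[[0,0,0],[0,0,-0.02],10],[[0,0,0],[0,0,0],10]]' 8 >/dev/null; python3 st.py; python3 ln.py
```

```text
tooly -83.1 bar 6.9 [0.4703 0.0078 0.1299] M [ 0.425  0.887 -0.04 ] F [-3.9  2.7  9.5] 0.0141
[([240, 190, 75, 16, 578], [278.1, 194.2], 'tilt 89.4'), ([274, 215, 6, 47, 272], [276.4, 237.5], 'tilt -0.5')]
tooly -90.3 bar -0.3 [0.4703 0.0078 0.1299] M [ 0.475  0.872 -0.058] F [-4.   2.5 10.5] 0.0144
[([240, 190, 75, 16, 577], [277.8, 194.2], 'tilt 89.6'), ([274, 215, 6, 47, 280], [276.5, 238.0], 'tilt -0.0')]
```

```bash
python3 -m jog '[[[0,0,0],[0,0,-0.03],10],[[0,0,0],[0,0,-0.03],10],[[0,0,0],[0,0,-0.03],10],[[0,0,0],[0,0,-0.03],10],[[0,0,0],[0,0,0],10]]' 8 >/dev/null; python3 st.py; python3 ln.py
python3 -m jog '[[[0,0,0.01],[0,0,0],16],[[0,0,0.01],[0,0,0],16],[[0,0,0.006],[0,0,0],16],[[0,0,0],[0,0,0],16]]' 5 >/dev/null;python3 st.py; python3 ln.py
python3 -m jog '[[[0,0,0],[0,0,-0.03],15],[[0,0,0],[0,0,-0.03],15],[[0,0,0],[0,0,0],15]]' 5 >/dev/null;python3 st.py;python3 ln.py
```

```text
tooly -111.9 bar -21.9 [0.4703 0.0079 0.1299] M [ 0.464  0.887 -0.02 ] F [-3.7  2.8  9. ] 0.0137
[([240, 190, 75, 16, 548], [279.2, 194.5], 'tilt -89.9'), ([274, 215, 6, 47, 279], [276.5, 238.1], 'tilt -0.1')]
tooly -111.8 bar -21.8 [0.4705 0.0076 0.1367] M [0.043 0.14  0.046] F [0.4 0.3 1.3] 0.0161
[([240, 190, 34, 13, 182], [251.9, 193.6], 'tilt -76.3'), ([279, 190, 36, 14, 217], [302.5, 193.8], 'tilt 76.9'), ([274, 213, 5, 45, 225], [276.0, 235.0], 'tilt -0.0')]
tooly -122.6 bar -32.6 [0.4703 0.0078 0.1365] M [0.378 0.17  0.011] F [-1.   1.6  1.1] 0.0151
[([240, 190, 29, 13, 180], [249.7, 193.4], 'tilt -77.2'), ([275, 190, 40, 13, 206], [301.6, 193.2], 'tilt 79.8'), ([269, 213, 8, 45, 245], [272.8, 234.5], 'tilt 3.9')]
```

```bash
for i in 1; do :; done; python3 -m jog '[[[0,0,0.002],[0,0,-0.02],15],[[0,0,0],[0,0,-0.02],15],[[0,0,0],[0,0,0],15]]' 5 >/dev/null;python3 st.py;python3 ln.py
python3 -m jog '[[[0,0,0],[0,0,-0.02],15],[[0,0,0],[0,0,0],15]]' 5 >/dev/null;python3 st.py;python3 ln.py
```

```text
tooly -129.7 bar -39.7 [0.4701 0.0078 0.1369] M [0.412 0.208 0.047] F [ 0.1  2.4 -1.8] 0.0152
[([240, 190, 26, 12, 159], [248.8, 193.3], 'tilt -76.5'), ([273, 190, 42, 13, 196], [302.2, 193.2], 'tilt 79.9'), ([266, 212, 10, 45, 245], [270.7, 233.9], 'tilt 6.4')]
tooly -133.3 bar -43.3 [0.4705 0.0075 0.1372] M [ 0.09   0.147 -0.012] F [ 0.4 -0.3 -0.2] 0.0149
[([240, 190, 75, 14, 444], [277.9, 193.5], 'tilt 89.5'), ([271, 216, 7, 46, 259], [273.9, 238.7], 'tilt 2.3')]
```

The line jumped 4.8 px, so it has sprung up at a yaw of about -41° (-45° in the box frame). Releasing and retreating.

```bash
python3 -m jog '[[[0,0,0],[0,0,0],30],[[0,0,0],[0,0,0],40],[[0,0,0.05],[0,0,0],40],[[0,0,0.06],[0,0,0],40],[[0,0,0],[0,0,0],40]]' >/dev/null; python3 -m jog '[[[0,0,0],[0,0,0],40],[[0,0,0],[0,0,0],40],[[0,0,0],[0,0,0],40]]'
python3 - <<'E'
from h import *
import cv2
s=arm.sense();im=arm.capture("wrist");c=cam("wrist",s);sd=arm.capture("side")
g=cv2.cvtColor(im,cv2.COLOR_RGB2GRAY)
m=np.zeros(g.shape,np.uint8);m[180:260,262:288]=g[180:260,262:288]>110
n,l,st,ce=cv2.connectedComponentsWithStats(m)
for i in range(1,n):
    if st[i,4]>40:
        p=np.argwhere(l==i);a=p[p[:,0]<=p[:,0].min()+1].mean(0)[::-1];b=p[p[:,0]>=p[:,0].max()-1].mean(0)[::-1]
        for z in(.098,.093):
            A=ray(c,a,z)[:2];B=ray(c,b,z)[:2];d=A-[.4716,.0080];print(i,z,"len",np.linalg.norm(A-B),"outer",np.linalg.norm(d),np.degrees(np.arctan2(d[1],d[0])))
cv2.imwrite("pics/end.png",np.hstack([cv2.resize(im[:,:,::-1],(400,300)),cv2.resize(np.ascontiguousarray(sd[190:310,190:350,::-1]),(400,300))]))
E
```

```text
clock: 17.2
tool_pos: [0.4702, 0.0077, 0.1697]
ee_rot: [0.929, -0.37, -0.0, 0.0]
wrist_force: [0.3, -0.1, 0.1]
finger_gap: 0.04
finger_force: 0.0
3 0.098 len 0.01882105254215917 outer 0.029904518628130875 -42.94022524875019
3 0.093 len 0.019427519251326814 outer 0.0287700908829417 -42.8282791692099
```

View pics/end.png

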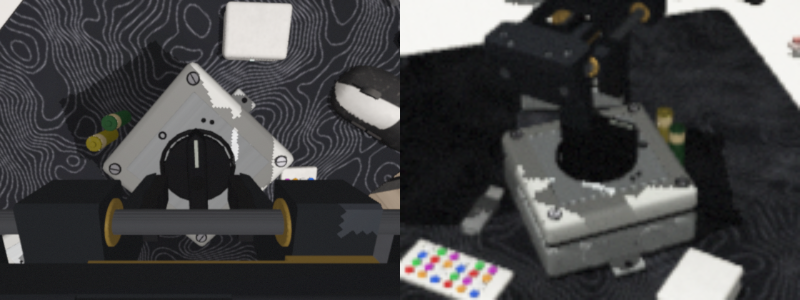

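The nose points near the two dots, about 13° short, with the handle up. The fingers are clear, and the box and small things are where they were.

```bash
python3 -m jog '[[[0,0,0.1],[0,0,0],40],[[0,0,0],[0,0,0],40],[[0,0,0],[0,0,0],40]]' >/dev/null; python3 -c "
from station import arm
print(arm.close_job())"
```

```text
the job is handed in; nothing more can be done
None
```

The changeover is done and handed in (no verdict was returned): the handle stood sprung up at off for over two seconds, and now stands sprung up about 13° short of the two-dot mark, with the gripper clear and the box and small things unmoved in the pictures.

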